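Clamp a stack of saucers for transport

TASK

Get this stack of saucers ready for transport: slide its carrier along the board by the orange post, under the bridge and gently up against the red stop until it is fully home, then turn the red knob clockwise (seen from above) so that the rubber foot comes down and clamps the saucers snugly with about 30 N. Never press them with more than 60 N or they crack; let go at the end, and leave the other crockery where it is.

Things in the scene. Friction and masses are not known exactly. Their poses are not given: they have to be found in the camera images.
- clamp: Fixed transport clamp: wooden board 200 (x) x 530 (y) x 12 mm on the table, dark steel bridge over it along x. Origin: on the table below the screw axis; y points out along the board to where the carrier starts. Uprights 22 mm wide at x = +-87; bridge bar 196 x 34 mm, 108 to 130 mm above the table. Rails 12 mm high leave a channel 128 mm wide, y = -65 to +60, flared to 160 mm wide at y = +91.
- stop: Red stop bar across the channel; the face that the carrier meets is at y = -65 mm in the clamp's frame (the origin given here is the clamp's origin). The carrier may be pressed on it with at most 40 N.
- carrier: Loose grey plate 124 (x) x 130 (y) x 10 mm, 0.2 to 0.45 kg, on the board; origin at the centre of its underside. At y = +105 mm (the end away from the bridge) stands an orange post 18 (x) x 24 (y) mm, top 71 mm above the origin: pinch it across its x faces. Home, its edge rests on the stop, and its origin is at the clamp's origin in x and y, with y axes the same way.
- saucers: Loose stack of five white saucers on the carrier, 110 mm across, about 0.55 kg; origin at the centre of its underside. The flat well of the top saucer, where the foot presses, is 44.5 mm above the origin, the rim 49.5 mm above it. Four low rubber blocks keep it on the carrier.
- stem: Screw stem with a black rubber foot 36 mm across under it; goes up and down with the knob, does not turn. Origin on the screw axis, 124 mm above the table when fully raised. The face of the foot is 40.5 to 46.5 mm below this origin: it is screwed in differently each time, so contact must be felt. From first touch its rubber gives 1 mm per 14 N: 0.45 rad more turn makes 30 N.
- knob_grip (a point): Point on the screw axis where to grip the knob, 66 mm above the stem's origin; its frame's x axis runs along the red grip bar, 46 mm long, 14 mm thick and 32 mm tall (from 18 mm below to 14 mm above this point). It turns and goes down with the knob.
- knob (a joint): Turn of the red knob in rad, 0 = fully raised, growing clockwise from above, up to 6.4. The screw lowers knob, stem and foot by 30 mm a turn (4.77 mm per rad), so a grasp must follow it. It takes 0.25 N m to turn unloaded and 0.0048 N m more per newton of foot load (0.14 N m more at 30 N; a hand at rest on it feels less). It stays where it is left.
- cup_a: upturned white espresso cup, 62 mm across, 55 mm tall, standing on the board behind the red stop (leave alone); origin at the centre of its underside
- cup_b: second upturned espresso cup like it, beside cup_a on the board (leave alone); origin at the centre of its underside
- cup_c: upturned espresso cup on the table (leave alone); origin at the centre of its underside
- spare_saucers: spare stack of eight white saucers on the table, 110 mm across, 77 mm tall (leave alone); origin at the centre of its underside
- sugar_bowl: white bowl, 90 mm across, 60 mm tall (leave alone); origin at the centre of its underside
- jar: amber jar with black lid, 64 mm across, 100 mm tall (leave alone); origin at the centre of its underside
- spoon: steel spoon, 140 mm long, lying on the table (leave alone)
Not all that is in view belongs to the job. Of the things shaped like the carrier, the grey one is meant.

How it is judged:
On the way, in this order (a step that is already met when the one before it is completed fails the run):
1. the carrier with its saucers is home against the stop while the foot is still clear of them (y of carrier in the frame of clamp between -0.005 and 0.004 m and x of carrier in the frame of clamp between -0.005 and 0.005 m and angle between the y axis of carrier and the y axis of clamp, either way round below 0.07 rad and horizontal distance between saucers and carrier below 0.008 m and angle between saucers's own z axis and vertical below 0.06 rad and contact force between stem and saucers below 1 N), for 0.2 s.
2. the foot is screwed down onto the saucers and presses them (y of carrier in the frame of clamp between -0.005 and 0.004 m and x of carrier in the frame of clamp between -0.005 and 0.005 m and angle between the y axis of carrier and the y axis of clamp, either way round below 0.07 rad and contact force between stem and saucers above 20 N), for 0.2 s.
At the end, for the whole second after the job is handed in: Carrier home: its origin within 4 mm of the stop position along the board (at most 5 mm beyond), within 5 mm across and 0.07 rad of the clamp's direction; saucers upright and within 8 mm of the carrier's centre; the foot presses the saucers with 20 to 45 N; everything at rest (all of step 2 and horizontal distance between saucers and carrier below 0.008 m and angle between saucers's own z axis and vertical below 0.06 rad and contact force between stem and saucers below 45 N and linear speed of saucers below 0.01 m/s and velocity of joint knob below 0.05 rad/s); the robot touches nothing.
It fails at once if the foot presses the saucers with more than 60 N (they crack) (contact force between stem and saucers above 60 N).
It fails at once if the carrier is rammed against the stop with more than 40 N (contact force between carrier and stop above 40 N).
It fails at once if the saucers tip or slide off the carrier (angle between saucers's own z axis and vertical above 0.3 rad or horizontal distance between saucers and carrier above 0.02 m).
It fails at once if other crockery is knocked about (moved more than 30 mm) (distance of any of cup_a, cup_b, cup_c, spare_saucers, sugar_bowl, jar, spoon from where it was at the start of the episode above 0.03 m).
It also fails if it takes over 72 s, if anything falls off the work surface, if the arm or the gripper's body presses on something with over 40 N, if the wrist force passes 120 N, or if a joint passes its speed limit or range.

ROBOT

A 6-joint arm with a two-finger parallel gripper is mounted at the origin on the work surface. World frame = base frame: x ahead of the robot, y to its left, z up, the work surface at z = 0. Lengths are in m, angles in rad, forces in N, time in s.
With the tool pointing down it reaches from about 0.3 to 0.775 m from the base axis. Payload 14.6 kg.
Tool frame: the origin (TCP) lies on the centre line of the jaws, within the pads' length; the fingertips stand 8 mm ahead of it and the grasp point (between the pads) lies 11 mm behind it (bot.tip_reach is the distance from the TCP to the fingertips, in m); x points along the fingers, y is the direction in which the jaws open and shut, and the axes are right-handed (so a half turn about x gives the same grasp; the last joint's range is limited). The gripper opens to 94 mm and grips with 3 to 60 N. Pads are 16 mm wide; open, the fingers measure 119 mm over their backs; the gripper's body (75 mm by 177 mm) begins 78 mm behind the grasp point.
Start: joints at [-1.194, 0.3, 1.521, -0, 1.321, -0.067], TCP at [0.236, -0.497, 0.213] pointing down, gripper open.
Joint ranges: [-3.03, 3.03], [-0.79, 2.21], [0.23, 2.52], [-1.04, 4.18], [0, 3.07], [-2.55, 2.55]. Speed limits (rad/s): [2.22, 2.22, 2.57, 3.14, 3.14, 3.14].

INTERFACE

Orientations are given as a unit quaternion [w, x, y, z].
In Python, from cell import bot gives the robot as it stands.
- The arm moves only by the tool apply_moves, never from a script. Its argument "deltas" is a list of rows, each a list of 5 numbers: the shift along the world's x, y, z in mm, then the turn about the world's z in degrees, then the closure, from 0 (fully open) to 1 (shut). A call has 1 to 20 rows; each row shifts and turns the commanded pose from where the row before left it; what a row does not reach is not made up. A row lasts 1/12 s, in which the tool goes at most 41.7 mm and 7.16 degrees, less where a joint would pass 70% of its speed; a pose out of reach is approached as far as the arm can. A call is refused whole if a number of a shift passes 41.7 or a number of a turn 7.16, either way. A call with a gripper value outside its range is refused whole. The fingers move at their own pace and stop on an object; the grip force is fixed at half the most. Time passes only in rows, so rows that do not move let the fingers close. It gives the time, the measured TCP pose, the force and the opening at its end, in the units of the state.
- bot.state(): the state, without advancing time (a new reading comes with each control period).
- bot.snapshot(name): name is "side" or "top"; returns a dict with "image" (420x560x3 uint8, red, green, blue), "fx", "fy", "cx", "cy" (pixels), "dist_coeffs" ([k1, k2, p1, p2, k3] as OpenCV has them; the pictures are not rectified), "world_from_camera" (4x4, takes a point from camera to world coordinates). Camera axes: x right, y down, z forward; pixel columns grow to the right and rows downward; lengths in m; the calibration is good to about 2 mm. A picture is of the moment at which its call begins. There is no depth.
- bot.finish_job(): hands the job in, once; it reports no verdict.
Trained networks look in a picture, given as the dict that the camera call returned (one of the last four; its "shot" number tells which), for a name from the list of things; names that differ only in an ending like _2 or _b are one class to them, and where a whole thing is asked for, a point or a joint stands for the part that bears it (a point fixed in the world has none). Each returns a list of dicts, best first, with "p" (0 to 1); they miss things now and then, are a little off and sometimes report something else, mostly with a low value. They report only what shows in the picture. A call takes as long as a camera call. They do not tell look-alikes from the thing itself.
- bot.regions_of(picture, name): "mask" (420x560 bool, what is visible of it) and "extent" ([left, top, right, bottom] in pixels, round what is visible of it).
The state is a dict: "time_s": time; "joints": joint angles; "joint_velocities": joint speeds; "effort": joint torques, N m; "ee_pos": TCP position; "tcp_rot": TCP orientation; "ft_force": force on the tool from outside, world axes, zero at the start; "wrist_torque": the same for the moment, N m; "grip_width": finger opening in m.
Only numpy, scipy, OpenCV 4.12 (cv2) and the standard library are available. Lean on these libraries where they do the work, as an engineer would, in place of code of your own. Each camera call takes 0.05 s, during which the arm holds its last target.

## Working session

There is one attempt and no reset: what is moved stays moved. The work goes in short steps, Python scripts to look and compute and a tool call to move; the robot and the scene stay as the last step left them, time stands still between calls to the robot, and variables do not carry over. Pictures are saved under pics/ and viewed, and the job is handed in when it is done.

Besides the shell and the picture viewer there is one more tool, called after "Call:" by a JSON object that holds its "op" and its "data", one argument or row to a line. apply_moves: Moves the arm, as the interface text tells. Its arguments: {"type":"object","properties":{"deltas":{"type":"array"}},"required":["deltas"]}

```bash
ls; mkdir -p pics
python3 - <<'E'
from cell import bot
import cv2,numpy as np,pickle
for n in("side","top"):
    s=bot.snapshot(n); pickle.dump(s,open(n+".pkl","wb"))
    cv2.imwrite(f"pics/{n}0.png",s["image"][:,:,::-1])
    print(n,s["fx"],s["fy"],s["cx"],s["cy"],s["dist_coeffs"],np.round(s["world_from_camera"],3))
    for k in("clamp","stop","carrier","saucers","stem","knob_grip"):
        for r in bot.regions_of(s,k)[:3]:print(k,round(r["p"],2),r["extent"])
print(bot.state())
E
```

```text
pics
side 391.13478416207505 391.13478416207505 285.5688445332268 210.98650616365902 [-0.08405182  0.          0.          0.          0.        ] [[-0.896 -0.329  0.298  0.167]
 [-0.444  0.659 -0.607  0.659]
 [ 0.003 -0.676 -0.737  0.934]
 [ 0.     0.     0.     1.   ]]
clamp 0.61 [306.4, 134.5, 329.5, 152.5]
stop 0.61 [286.3, 185.8, 318.1, 191.8]
carrier 0.93 [347.8, 198.0, 384.8, 232.2]
carrier 0.92 [190.0, 192.3, 237.4, 242.3]
carrier 0.7 [295.2, 333.8, 380.0, 407.4]
saucers 0.79 [268.0, 217.8, 304.9, 254.6]
saucers 0.74 [263.7, 227.7, 309.7, 281.3]
stem 0.55 [295.7, 158.0, 306.7, 193.6]
knob_grip 0.69 [294.1, 158.3, 305.4, 175.6]
top 514.6303349464504 514.6303349464504 282.9765199108355 208.1386238503421 [-0.18903138  0.          0.          0.          0.        ] [[ 0.024 -0.987  0.162  0.273]
 [-1.    -0.022  0.015 -0.026]
 [-0.011 -0.162 -0.987  1.489]
 [ 0.     0.     0.     1.   ]]
clamp 0.73 [213.2, 166.4, 402.1, 259.8]
clamp 0.58 [119.6, 174.2, 142.3, 215.8]
stop 0.61 [346.5, 183.9, 363.1, 224.7]
carrier 0.97 [232.0, 193.5, 298.5, 240.7]
carrier 0.93 [249.1, 102.4, 311.7
[... 228 characters left out ...]
[331.4, 188.3, 340.6, 207.7]
{'time_s': 0.7, 'joints': array([-1.19361854e+00,  2.99913694e-01,  1.52100563e+00, -1.65405870e-06,
        1.32072047e+00, -6.65740983e-02]), 'joint_velocities': array([-0.00155142,  0.00206512,  0.00096057,  0.00234293,  0.00121592,
        0.00117509]), 'effort': array([ 1.55517842e-03, -5.31570375e+01, -3.52881324e+01,  7.09438487e-02,
        2.11970229e-02, -6.71105590e-05]), 'ee_pos': array([ 0.2361354 , -0.49670995,  0.21343568]), 'tcp_rot': array([-0.15558966, -0.68976984, -0.15562241,  0.68977612]), 'ft_force': array([0.30935593, 0.24737658, 0.19227629]), 'wrist_torque': array([ 0.01997083, -0.02216596,  0.01024269]), 'grip_width': 0.09430787446844349}
```

View pics/side0.png

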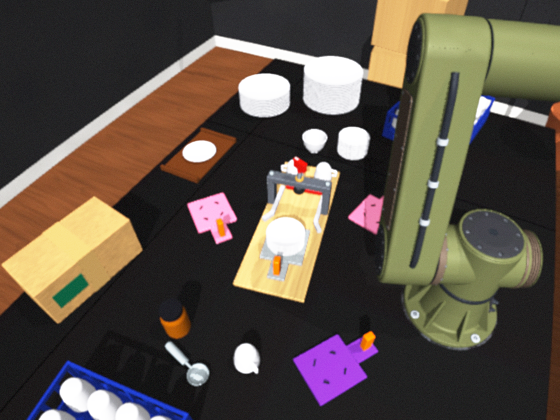

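View pics/top0.png

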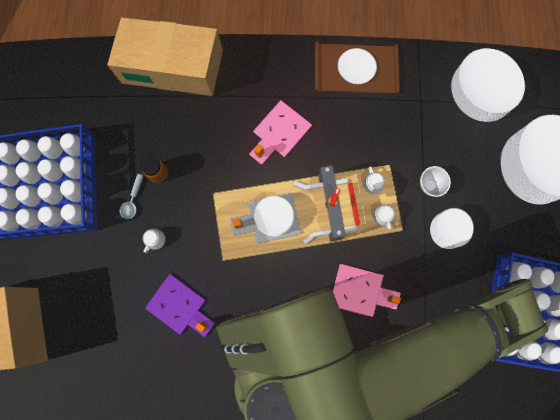

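Run:
```python
import cv2,pickle
t=pickle.load(open("top.pkl","rb"))["image"][:,:,::-1]
cv2.imwrite("pics/topz.png",cv2.resize(t[155:275,205:405],None,fx=4,fy=4,interpolation=cv2.INTER_CUBIC))
s=pickle.load(open("side.pkl","rb"))["image"][:,:,::-1]
cv2.imwrite("pics/sidez.png",cv2.resize(s[130:300,220:400],None,fx=3.5,fy=3.5,interpolation=cv2.INTER_CUBIC))
```

```text
(no output)
```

View pics/topz.png

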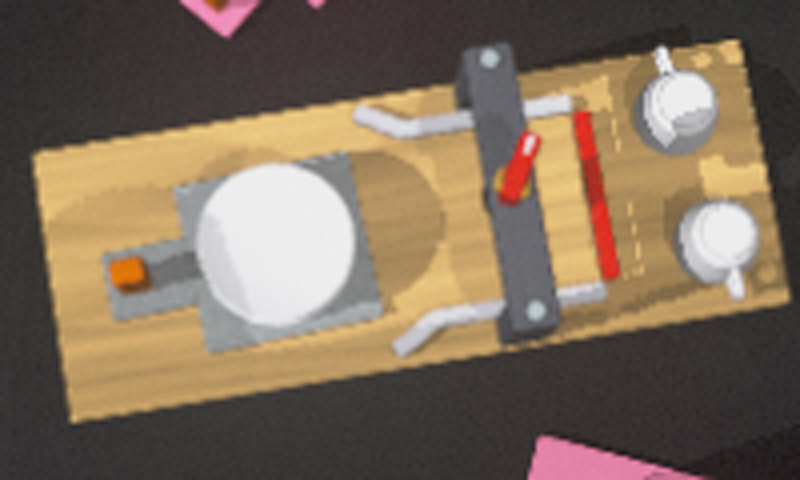

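View pics/sidez.png

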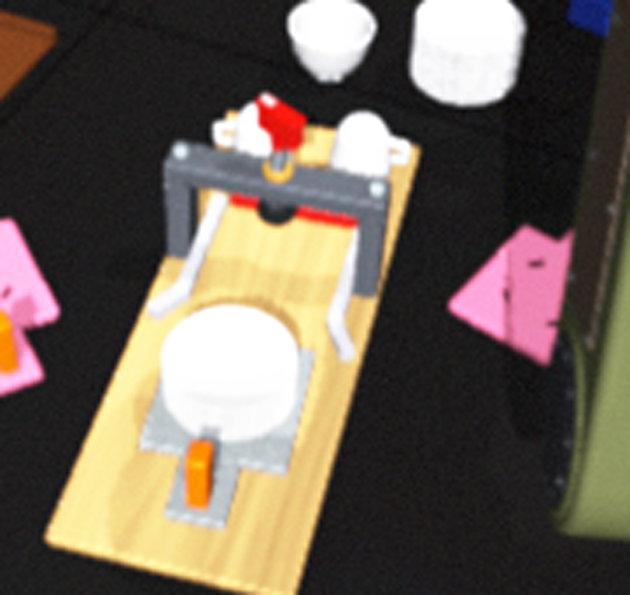

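The pictures show the clamp along world y: bridge bolts at about top px (327,169) and (339,232), the stop near (354,204), the grey carrier at about (272,217), and its orange post at about (237,223). Next I'll fit the poses.

```bash
cat > h.py <<'E'
import numpy as np,cv2,pickle
def ray(s,px):
    K=np.array([[s["fx"],0,s["cx"]],[0,s["fy"],s["cy"]],[0,0,1]])
    p=cv2.undistortPoints(np.array(px,float).reshape(-1,1,2),K,np.array(s["dist_coeffs"]))[:,0]
    T=np.array(s["world_from_camera"]); d=np.c_[p,np.ones(len(p))]@T[:3,:3].T
    return T[:3,3],d
def onz(s,px,z):
    o,d=ray(s,px); t=(z-o[2])/d[:,2]; return (o+d*t[:,None])[:,:2]
def proj(s,P):
    T=np.linalg.inv(s["world_from_camera"])
    K=np.array([[s["fx"],0,s["cx"]],[0,s["fy"],s["cy"]],[0,0,1]])
    return cv2.projectPoints(np.array(P,float).reshape(-1,1,3),cv2.Rodrigues(T[:3,:3])[0],T[:3,3],K,np.array(s["dist_coeffs"]))[0][:,0]
E
python3 - <<'E'
from h import *
t=pickle.load(open("top.pkl","rb")); s=pickle.load(open("side.pkl","rb"))
c=lambda P:np.array(P)/4+[205,155]-0.375
f=lambda P:np.round(P*1000,1).tolist()
B=onz(t,c([(33,152),(738,42),(790,300),(72,422)]),.012);print("board",f(B))
d=(B[0]-B[1]+B[3]-B[2]);print("yaw dir of clamp y",np.degrees(np.arctan2(d[1],d[0])),np.linalg.norm(B[0]-B[1]),np.linalg.norm(B[0]-B[3]))
b=onz(t,c([(489,58),(535,310)]),.131);print("bolts",f(b),"mid",f(b.mean(0)),np.degrees(np.arctan2(*(b[0]-b[1])[::-1])),np.linalg.norm(b[0]-b[1]))
cs=lambda P:np.array(P)/3.5+[220,130]-0.36
b2=onz(s,cs([(180,151),(377,189)]),.131);print("side bolts",f(b2),"mid",f(b2.mean(0)))
B2=onz(s,cs([(46,541),(296,597)]),.012);print("side board",f(B2))
for n,im in(("top",t),("side",s)):
    h=cv2.cvtColor(im["image"],cv2.COLOR_RGB2HSV)
    for nm,lo,hi in(("or",8,17),("red",0,4)):
        m=((h[...,0]>=lo)&(h[...,0]<=hi)&(h[...,1]>200)&(h[...,2]>110)).astype(np.uint8)
        k,l,st,ce=cv2.connectedComponentsWithStats(m)
        for i in range(1,k):
            if st[i,4]>8: print(n,nm,st[i],ce[i].round(1))
# carrier plate corners z=.022
C=onz(t,c([(175,187),(348,153),(383,317),(210,352),(104,257),(116,320)]),.022);print("carrier",f(C))
E
```

```text
board [[556.8, 202.9], [651.7, -316.4], [459.5, -352.7], [359.7, 165.8]]
yaw dir of clamp y 100.62851295135998 0.5278667630424353 0.20049676602578614
bolts [[605.5, -122.4], [434.4, -154.7]] mid [519.9, -138.6] 10.693014608240198 0.17418149994903617
side bolts [[601.8, -125.0], [429.3, -157.4]] mid [515.6, -141.2]
side board [[548.3, 207.8], [352.8, 165.4]]
top or [255 145   8  11  53] [258.2 149.3]
top or [144 174  12   4  22] [150. 176.]
top or [233 220   8   6  43] [236.6 222.6]
top or [391 296  10   8  49] [395.5 299.6]
top or [196 323   9   8  45] [200.3 326.8]
top red [349 183   5  12  40] [350.8 188.4]
top red [331 193   7  12  47] [333.8 198.5]
top red [352 199   4   5   9] [353.3 201.2]
top red [353 205   7  19  65] [355.7 214.3]
side or [219 145   5   4   9] [221.  146.2]
side or [217 149   5   4   9] [218.6 150.8]
side or [176 152   5   6  10] [178.2 154.4]
side or [185 161  13   5  22] [190.5 163.2]
side or [199 162   8   3  10] [202.2 163.1]
side or [193 174   5   5   9] [195.2 175.8]
side or [218 224   7  12  52] [221.  229.7]
side or [274 257   6  18  71] [276.7 265.3]
side or [160 312  28  27 406] [175.8 326.9]
side or [361 331  15  19 117] [366.8 341. ]
side red [294 159  14  13 120] [300.4 165.1]
side red [287 186   7   3  11] [290.  187.3]
side red [305 190  16   4  26] [311.8 191.7]
carrier [[531.2, 96.5], [559.0, -28.4], [439.9, -56.0], [411.9, 67.2], [478.7, 146.1], [433.2, 135.6]]
```

Run:
```python
from h import *
from cell import bot
from scipy.spatial.transform import Rotation as R
t=pickle.load(open("top.pkl","rb")); s=pickle.load(open("side.pkl","rb"))
st=bot.state();q=st["tcp_rot"];M=R.from_quat(np.r_[q[1:],q[0]]).as_matrix();print(M.round(3),"jaw yaw",np.degrees(np.arctan2(M[1,1],M[0,1])))
f=lambda P:np.round(P*1000,1).tolist()
print("post top",f(onz(t,[(236.6,222.6)],.083)),"side (upper end)",f(onz(s,[(277.5,258.5)],.083)), "mid side z.06",f(onz(s,[(276.7,265.3)],.06)))
c=lambda P:np.array(P)/4+[205,155]-0.375
print("knob",f(onz(t,[(333.8,198.5)],.2)),f(onz(t,c([(533,140),(510,198)]),.2)),"side",f(onz(s,[(300.4,165.1)],.19)))
th=np.radians(10.65);o=np.array([.518,-.1395]);X=np.array([np.cos(th),np.sin(th)]);Y=np.array([-X[1],X[0]])
def cl(P):P=np.array(P);return np.r_[o+P[0]*X+P[1]*Y,P[2]]
# overlays
im=t["image"][:,:,::-1].copy();im2=s["image"][:,:,::-1].copy()
for sx,I in((t,im),(s,im2)):
    I[:]=I
out=[]
for sx,I,(y0,y1,x0,x1,z) in((t,im,(155,275,205,405,4)),(s,im2,(130,300,220,400,3))):
    J=cv2.resize(I[y0:y1,x0:x1],None,fx=z,fy=z,interpolation=cv2.INTER_CUBIC)
    def L(P,col):
        p=(proj(sx,P)-[x0,y0]+.5)*z
        cv2.polylines(J,[np.round(p).astype(int)],True,col,1)
    L([cl((a*98,b*17,0)and(a*.098,b*.017,.13)) for a,b in((1,1),(1,-1),(-1,-1),(-1,1))],(0,255,0))
    L([cl((a*.064,-.065,.024)) for a in(-1,1)],(255,0,255))
    L([cl((0,0,.204))+0,cl((0,0,.13))],(255,255,0))
    co=np.array([.4855,.0198]);k=np.radians(12.8);CX=np.array([np.cos(k),np.sin(k)]);CY=np.array([-CX[1],CX[0]])
    L([np.r_[co+a*.062*CX+b*.065*CY,.022] for a,b in((1,1),(1,-1),(-1,-1),(-1,1))],(0,255,255))
    L([np.r_[co+a*.009*CX+(.105+b*.012)*CY,.083] for a,b in((1,1),(1,-1),(-1,-1),(-1,1))],(255,0,0))
    out.append(J)
cv2.imwrite("pics/ov_t.png",out[0]);cv2.imwrite("pics/ov_s.png",out[1])
```

```text
[[-0.     0.429 -0.903]
 [ 0.    -0.903 -0.429]
 [-1.    -0.    -0.   ]] jaw yaw -64.57486612762669
post top [[460.2, 121.9]] side (upper end) [[454.2, 121.1]] mid side z.06 [[453.6, 127.4]]
knob [[512.1, -135.9]] [[535.4, -146.2], [497.5, -131.7]] side [[509.4, -134.8]]
```

View pics/ov_t.png

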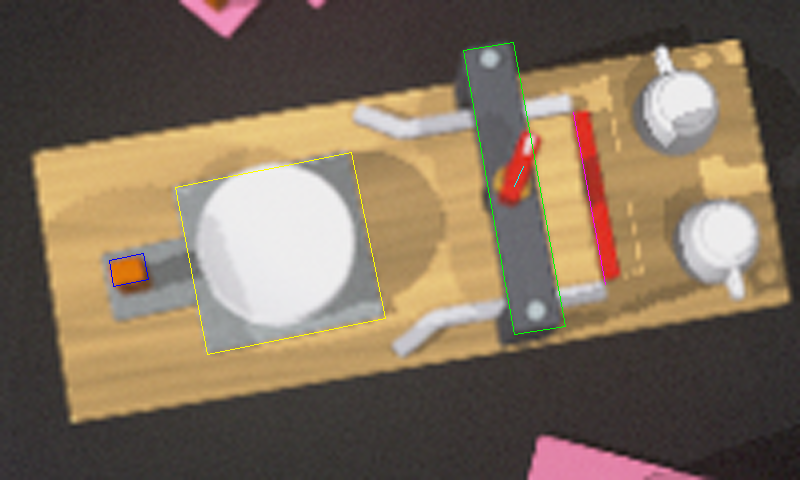

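View pics/ov_s.png

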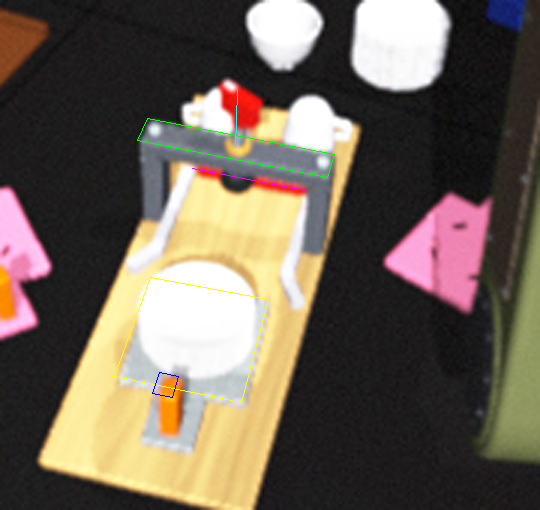

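Call:
{"op": "apply_moves", "data": {
  "deltas": [
    [12.4, 34.4, 3, 4.3, 0],
    [12.4, 34.4, 3, 4.3, 0],
    [12.4, 34.4, 3, 4.3, 0],
    [12.4, 34.4, 3, 4.3, 0],
    [12.4, 34.4, 0, 4.3, 0],
    [12.4, 34.4, 0, 4.3, 0],
    [12.4, 34.4, 0, 4.3, 0],
    [12.4, 34.4, 0, 4.3, 0],
    [12.4, 34.4, 0, 4.3, 0],
    [12.4, 34.4, 0, 4.3, 0],
    [12.4, 34.4, 0, 4.3, 0],
    [12.4, 34.4, 0, 4.3, 0],
    [12.4, 34.4, -5, 4.3, 0],
    [12.4, 34.4, -10, 4.3, 0],
    [12.4, 34.4, -15, 4.3, 0],
    [12.4, 34.4, -15, 4.3, 0],
    [12.4, 34.4, -15, 4.3, 0],
    [12.4, 34.4, -10, 4.3, 0]
  ]
}}

```text
time_s: 2.2
ee_pos: [0.4592, 0.1244, 0.1542]
tcp_rot: [0.553, 0.44, 0.554, -0.44]
ft_force: [0.7, -0.3, 0.4]
grip_width: 0.0941
```

```bash
cat >> h.py <<'E'
def cells():
    from cell import bot
    from scipy.spatial.transform import Rotation as R
    st=bot.state();q=st["tcp_rot"];M=R.from_quat(np.r_[q[1:],q[0]]).as_matrix()
    print("t",round(st["time_s"],2),"tcp",(st["ee_pos"]*1000).round(1),"yaw",np.degrees(np.arctan2(M[1,1],M[0,1])).round(2),"F",st["ft_force"].round(2),"T",st["wrist_torque"].round(3),"w",round(st["grip_width"]*1000,1),"j6",st["joints"][5].round(3))
    return st
E
python3 - <<'E'
from h import *
cells()
from cell import bot
t=bot.snapshot("top");s=bot.snapshot("side")
cv2.imwrite("pics/t1.png",cv2.resize(t["image"][140:290,190:390,::-1],None,fx=4,fy=4));cv2.imwrite("pics/s1.png",cv2.resize(s["image"][130:330,180:400,::-1],None,fx=3,fy=3))
E
```

```text
t 2.2 tcp [459.2 124.4 154.2] yaw 13.06 F [ 0.66 -0.26  0.45] T [-0.037 -0.126  0.027] w 94.1 j6 -0.04
```

View pics/s1.png

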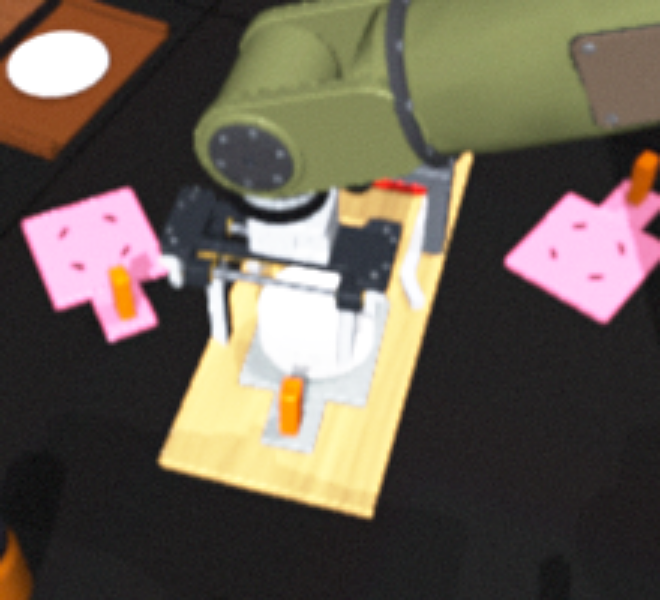

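The arm is above the post: in the side picture the post is at about (290,405), centred between the fingers in x. I'll descend and close.

Call:
{"op": "apply_moves", "data": {
  "deltas": [
    [0.5, -2, -20, 0, 0.3],
    [0, 0, -20, 0, 0.3],
    [0, 0, -20, 0, 0.3],
    [0, 0, -20, 0, 0.3],
    [0, 0, -12, 0, 0.3],
    [0, 0, -8, 0, 0.4],
    [0, 0, 0, 0, 0.55],
    [0, 0, 0, 0, 0.65],
    [0, 0, 0, 0, 0.8],
    [0, 0, 0, 0, 1],
    [0, 0, 0, 0, 1],
    [0, 0, 0, 0, 1],
    [0, 0, 0, 0, 1]
  ]
}}

```text
time_s: 3.38
ee_pos: [0.4598, 0.1205, 0.0558]
tcp_rot: [0.553, 0.441, 0.553, -0.441]
ft_force: [-1.8, -0.9, 3.0]
grip_width: 0.0178
```

Run:
```python
from h import *
cells()
from cell import bot
t=bot.snapshot("top");s=bot.snapshot("side");pickle.dump((t,s),open("p2.pkl","wb"))
cv2.imwrite("pics/t2.png",cv2.resize(t["image"][140:290,190:390,::-1],None,fx=4,fy=4));cv2.imwrite("pics/s2.png",cv2.resize(s["image"][130:330,180:400,::-1],None,fx=3,fy=3))
```

```text
t 3.38 tcp [459.8 120.5  55.8] yaw 12.83 F [-1.78 -0.87  3.03] T [-0.138  0.399  0.043] w 17.8 j6 -0.045
```

View pics/s2.png

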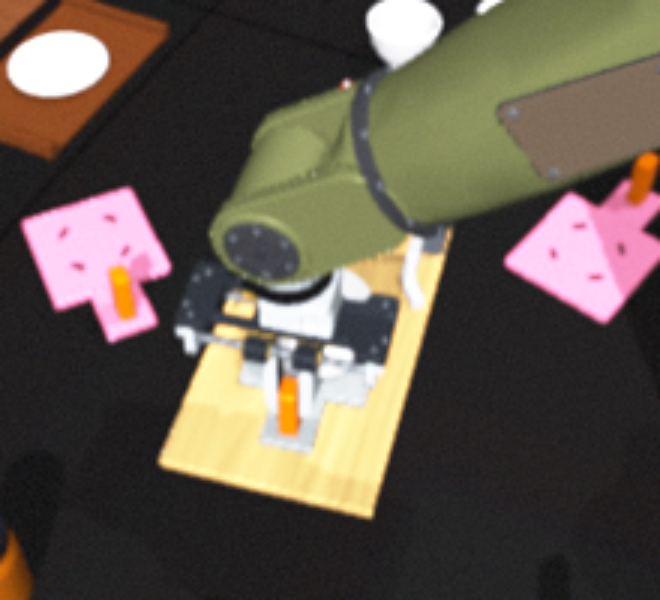

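View pics/t2.png

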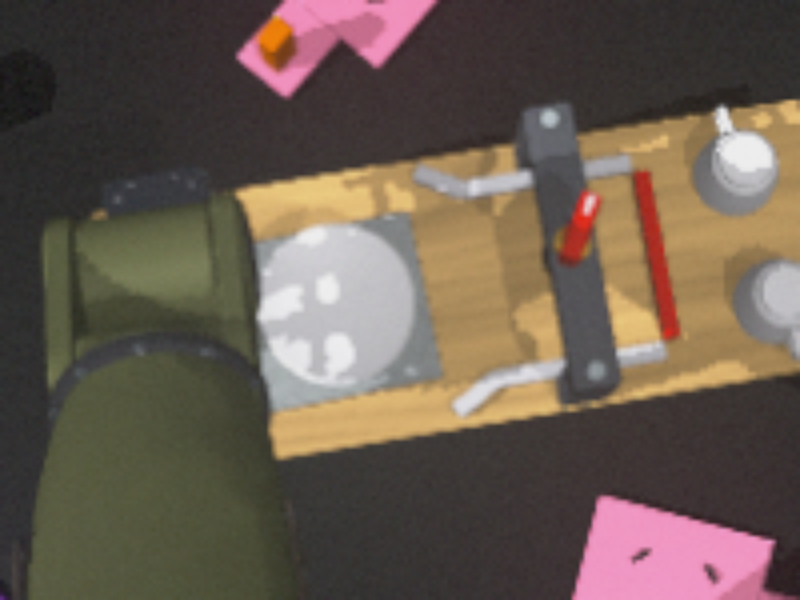

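Call:
{"op": "apply_moves", "data": {
  "deltas": [
    [0, 0, 1, 0, 1],
    [1.2, -1, 0, -0.2, 1],
    [1.2, -1.5, 0, -0.3, 1],
    [1.6, -2, 0, -0.3, 1],
    [1.6, -2.5, 0, -0.3, 1],
    [1.6, -2.5, 0, -0.3, 1],
    [1.6, -2.5, 0, -0.3, 1],
    [1.6, -2.5, 0, -0.3, 1],
    [1.2, -2.0, 0, -0.2, 1],
    [1.0, -1.5, 0, 0, 1],
    [0, 0, 0, 0, 1],
    [0, 0, 0, 0, 1]
  ]
}}

```text
time_s: 4.48
ee_pos: [0.4724, 0.1023, 0.0564]
tcp_rot: [0.544, 0.451, 0.544, -0.452]
ft_force: [0.4, -0.2, -7.3]
grip_width: 0.0179
```

Run:
```python
from h import *
cells()
from cell import bot
t=bot.snapshot("top");pickle.dump(t,open("p3.pkl","wb"))
cv2.imwrite("pics/t3.png",cv2.resize(t["image"][160:260,240:380,::-1],None,fx=5.5,fy=5.5,interpolation=cv2.INTER_CUBIC))
```

```text
t 4.48 tcp [472.4 102.3  56.4] yaw 10.62 F [ 0.36 -0.24 -7.35] T [ 0.353 -0.029 -0.019] w 17.9 j6 -0.048
```

View pics/t3.png

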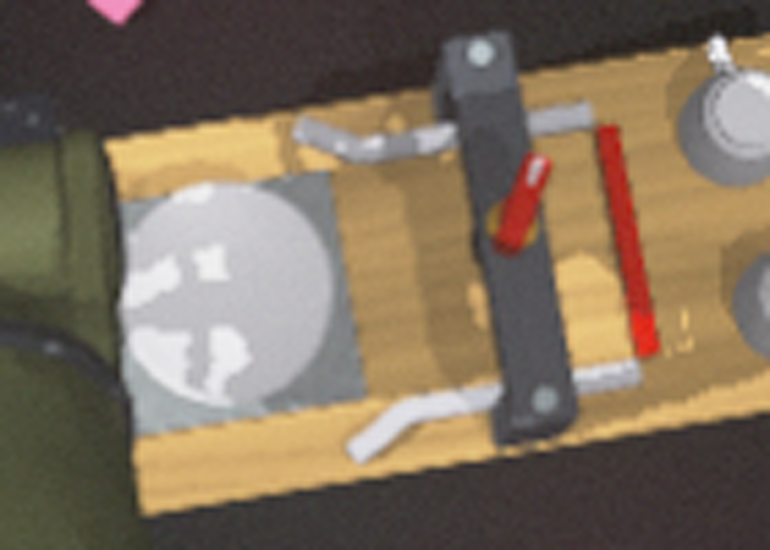

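Run:
```python
from h import *
t=pickle.load(open("p3.pkl","rb"))
c=lambda P:(np.array(P)+.5)/5.5+[240,160]-.5
o=np.array([.5199,-.1386]);th=np.radians(10.65);R=np.array([[np.cos(th),np.sin(th)],[-np.sin(th),np.cos(th)]])
for n,P,z in(("front",[(331,171),(366,396)],.022),("stop face",[(598,128),(636,356)],.024),("bolts",[(481,53),(545,399)],.131),("rail inner upper/lower",[(370,160),(588,128),(408,398),(640,364)],.024)):
    print(n,((onz(t,c(P),z)-o)@R.T*1000).round(1).tolist())
```

```text
front [[61.3, 76.7], [-59.5, 78.6]]
stop face [[60.9, -66.8], [-62.2, -64.4]]
bolts [[86.8, -0.3], [-87.2, -0.9]]
rail inner upper/lower [[63.4, 55.5], [61.8, -61.5], [-64.4, 57.2], [-66.7, -65.7]]
```

Call:
{"op": "apply_moves", "data": {
  "deltas": [
    [-0.5, -1, -0.4, 0, 1],
    [-0.1, -2, 0, 0, 1],
    [0.2, -3, 0, 0, 1],
    [0.7, -4, 0, 0, 1],
    [0.8, -4, 0, 0, 1],
    [0.8, -4, 0, 0, 1],
    [0.8, -4, 0, 0, 1],
    [0.8, -4, 0, 0, 1],
    [0.7, -4, 0, 0, 1],
    [0.5, -3, 0, 0, 1],
    [0.4, -2, 0, 0, 1],
    [0, 0, 0, 0, 1]
  ]
}}

```text
time_s: 5.53
ee_pos: [0.4776, 0.0669, 0.056]
tcp_rot: [0.544, 0.452, 0.544, -0.452]
ft_force: [0.6, -3.0, -6.4]
grip_width: 0.0178
```

Run:
```python
from h import *
cells()
```

```text
t 5.53 tcp [477.6  66.9  56. ] yaw 10.61 F [ 0.62 -2.95 -6.36] T [-0.116 -0.14   0.01 ] w 17.8 j6 -0.121
```

Call:
{"op": "apply_moves", "data": {
  "deltas": [
    [0.2, -1, -0.4, 0, 1],
    [0.4, -2, 0, 0, 1],
    [0.6, -3, 0, 0, 1],
    [0.8, -4, 0, 0, 1],
    [0.8, -4, 0, 0, 1],
    [0.8, -4, 0, 0, 1],
    [0.8, -4, 0, 0, 1],
    [0.8, -4, 0, 0, 1],
    [0.8, -4, 0, 0, 1],
    [0.8, -4, 0, 0, 1],
    [0.8, -4, 0, 0, 1],
    [0.6, -3, 0, 0, 1],
    [0.4, -2, 0, 0, 1],
    [0.2, -1, 0, 0, 1],
    [0, 0, 0, 0, 1]
  ]
}}

```text
time_s: 6.78
ee_pos: [0.4865, 0.0231, 0.0558]
tcp_rot: [0.544, 0.452, 0.544, -0.452]
ft_force: [-0.4, 1.0, 0.5]
grip_width: 0.018
```

Run:
```python
from h import *
cells()
from cell import bot
t=bot.snapshot("top");pickle.dump(t,open("p4.pkl","wb"))
cv2.imwrite("pics/t4.png",cv2.resize(t["image"][160:260,240:380,::-1],None,fx=5.5,fy=5.5,interpolation=cv2.INTER_CUBIC))
```

```text
t 6.78 tcp [486.5  23.1  55.8] yaw 10.61 F [-0.38  0.98  0.5 ] T [ 0.191  0.082 -0.006] w 18.0 j6 -0.213
```

View pics/t4.png

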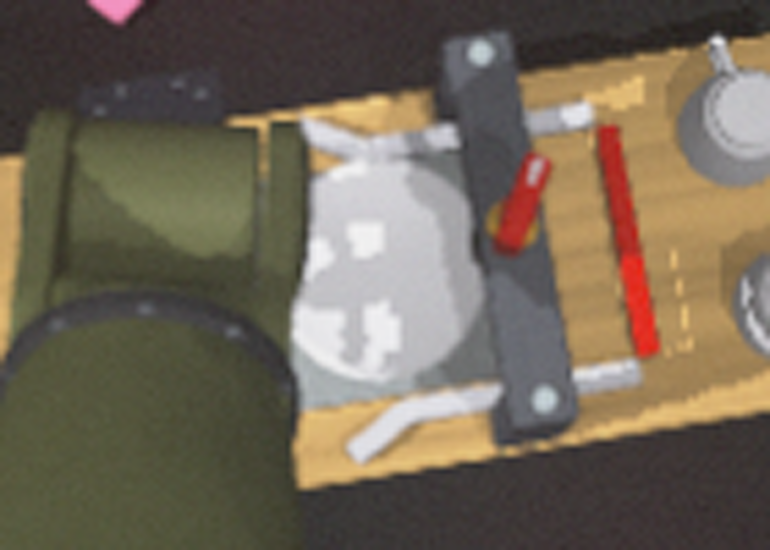

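Call:
{"op": "apply_moves", "data": {
  "deltas": [
    [0.2, -1, 0, 0, 1],
    [0.4, -2, 0, 0, 1],
    [0.6, -3, 0, 0, 1],
    [0.8, -4, 0, 0, 1],
    [0.8, -4, 0, 0, 1],
    [0.8, -4, 0, 0, 1],
    [0.8, -4, 0, 0, 1],
    [0.8, -4, 0, 0, 1],
    [0.8, -4, 0, 0, 1],
    [0.8, -4, 0, 0, 1],
    [0.8, -4, 0, 0, 1],
    [0.6, -3, 0, 0, 1],
    [0.4, -2, 0, 0, 1],
    [0.4, -2, 0, 0, 1],
    [0.2, -1, 0, 0, 1],
    [0.2, -1, 0, 0, 1],
    [0, 0, 0, 0, 1]
  ]
}}

```text
time_s: 8.25
ee_pos: [0.4958, -0.0235, 0.0558]
tcp_rot: [0.544, 0.452, 0.544, -0.451]
ft_force: [-1.2, 4.3, 0.7]
grip_width: 0.0175
```

Run:
```python
from h import *
cells()
```

```text
t 8.25 tcp [495.8 -23.5  55.8] yaw 10.63 F [-1.16  4.28  0.68] T [ 0.619  0.112 -0.015] w 17.5 j6 -0.307
```

Call:
{"op": "apply_moves", "data": {
  "deltas": [
    [0.2, -1, 0, 0, 1],
    [0.2, -1, 0, 0, 1],
    [0.2, -1, 0, 0, 1],
    [0.2, -1, 0, 0, 1],
    [0.2, -1, 0, 0, 1],
    [0.1, -0.5, 0, 0, 1],
    [0.1, -0.5, 0, 0, 1],
    [0.1, -0.5, 0, 0, 1]
  ]
}}

```text
time_s: 8.92
ee_pos: [0.4971, -0.0298, 0.0558]
tcp_rot: [0.544, 0.452, 0.544, -0.451]
ft_force: [-2.8, 7.2, 2.0]
grip_width: 0.0176
```

Call:
{"op": "apply_moves", "data": {
  "deltas": [
    [0.1, -0.5, 0, 0, 1],
    [0.1, -0.5, 0, 0, 1],
    [0.1, -0.5, 0, 0, 1]
  ]
}}

```text
time_s: 9.17
ee_pos: [0.4974, -0.0313, 0.0558]
tcp_rot: [0.544, 0.452, 0.544, -0.451]
ft_force: [-2.0, 6.9, 1.4]
grip_width: 0.0177
```

Call:
{"op": "apply_moves", "data": {
  "deltas": [
    [0.1, -0.5, 0, 0, 1],
    [0.1, -0.5, 0, 0, 1],
    [0.1, -0.5, 0, 0, 1]
  ]
}}

```text
time_s: 9.42
ee_pos: [0.4976, -0.0328, 0.0558]
tcp_rot: [0.544, 0.452, 0.544, -0.451]
ft_force: [-1.0, 6.5, 1.2]
grip_width: 0.0177
```

Friction is about 6.5 N while sliding, and no contact yet.

Call:
{"op": "apply_moves", "data": {
  "deltas": [
    [0.1, -0.5, 0, 0, 1],
    [0.1, -0.5, 0, 0, 1],
    [0.1, -0.5, 0, 0, 1]
  ]
}}

```text
time_s: 9.67
ee_pos: [0.498, -0.0343, 0.0558]
tcp_rot: [0.544, 0.452, 0.544, -0.451]
ft_force: [-1.1, 7.2, 1.2]
grip_width: 0.0177
```

Run:
```python
from h import *
cells()
```

```text
t 9.67 tcp [498.  -34.3  55.8] yaw 10.64 F [-1.11  7.18  1.23] T [0.995 0.108 0.01 ] w 17.7 j6 -0.328
```

Call:
{"op": "apply_moves", "data": {
  "deltas": [
    [0.1, -0.5, 0, 0, 1],
    [0.1, -0.5, 0, 0, 1]
  ]
}}

```text
time_s: 9.83
ee_pos: [0.4982, -0.0353, 0.0558]
tcp_rot: [0.544, 0.452, 0.544, -0.451]
ft_force: [-0.7, 6.6, 1.9]
grip_width: 0.018
```

Run:
```python
from h import *
cells()
```

```text
t 9.83 tcp [498.2 -35.3  55.8] yaw 10.64 F [-0.71  6.64  1.94] T [0.982 0.09  0.003] w 18.0 j6 -0.33
```

Call:
{"op": "apply_moves", "data": {
  "deltas": [
    [0.1, -0.5, 0, 0, 1],
    [0.1, -0.5, 0, 0, 1]
  ]
}}

```text
time_s: 10.0
ee_pos: [0.4984, -0.0362, 0.0558]
tcp_rot: [0.544, 0.452, 0.544, -0.451]
ft_force: [-1.7, 5.8, 1.9]
grip_width: 0.0177
```

Call:
{"op": "apply_moves", "data": {
  "deltas": [
    [0.1, -0.5, 0, 0, 1],
    [0.1, -0.5, 0, 0, 1]
  ]
}}

```text
time_s: 10.17
ee_pos: [0.4985, -0.0373, 0.0558]
tcp_rot: [0.544, 0.452, 0.544, -0.451]
ft_force: [-1.3, 6.6, 1.3]
grip_width: 0.0178
```

Call:
{"op": "apply_moves", "data": {
  "deltas": [
    [0.1, -0.5, 0, 0, 1],
    [0.1, -0.5, 0, 0, 1]
  ]
}}

```text
time_s: 10.33
ee_pos: [0.4988, -0.0383, 0.0558]
tcp_rot: [0.544, 0.452, 0.544, -0.451]
ft_force: [-1.8, 6.5, 2.2]
grip_width: 0.0178
```

Call:
{"op": "apply_moves", "data": {
  "deltas": [
    [0.1, -0.5, 0, 0, 1],
    [0.1, -0.5, 0, 0, 1]
  ]
}}

```text
time_s: 10.5
ee_pos: [0.4988, -0.0384, 0.0558]
tcp_rot: [0.544, 0.452, 0.545, -0.451]
ft_force: [-4.0, 19.0, 4.8]
grip_width: 0.0182
```

Call:
{"op": "apply_moves", "data": {
  "deltas": [
    [0.1, -0.5, 0, 0, 1],
    [0.1, -0.5, 0, 0, 1]
  ]
}}

```text
time_s: 10.67
ee_pos: [0.4988, -0.0386, 0.0558]
tcp_rot: [0.543, 0.452, 0.545, -0.451]
ft_force: [-4.8, 25.5, 6.1]
grip_width: 0.0177
```

Call:
{"op": "apply_moves", "data": {
  "deltas": [
    [0.1, -0.5, 0, 0, 1],
    [0.1, -0.5, 0, 0, 1]
  ]
}}

```text
time_s: 10.83
ee_pos: [0.4989, -0.0389, 0.0558]
tcp_rot: [0.543, 0.452, 0.546, -0.451]
ft_force: [-5.5, 29.4, 8.2]
grip_width: 0.0176
```

Run:
```python
from h import *
cells()
from cell import bot
t=bot.snapshot("top");pickle.dump(t,open("p5.pkl","wb"))
cv2.imwrite("pics/t5.png",cv2.resize(t["image"][160:260,250:390,::-1],None,fx=5.5,fy=5.5,interpolation=cv2.INTER_CUBIC))
```

```text
t 10.83 tcp [498.9 -38.9  55.8] yaw 10.64 F [-5.5  29.41  8.21] T [ 5.043  0.626 -0.048] w 17.6 j6 -0.342
```

View pics/t5.png

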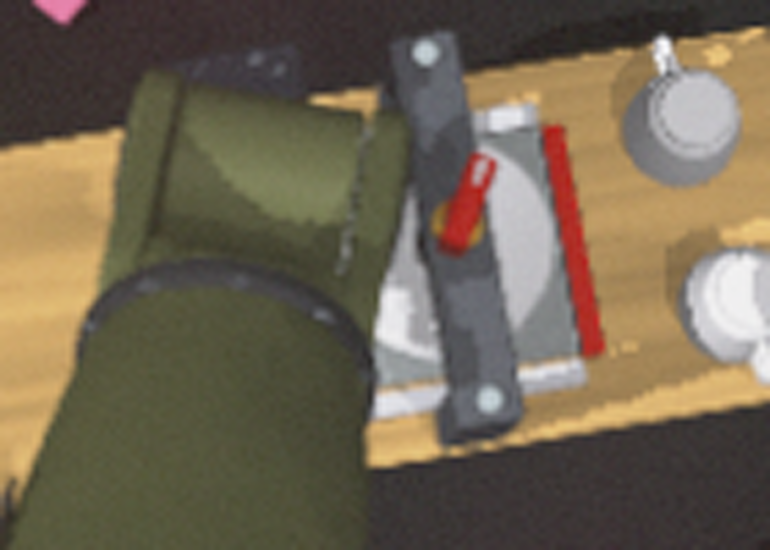

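The carrier is against the stop: the picture shows no gap at the red bar, about (565,240). I'll relieve the push and release.

Call:
{"op": "apply_moves", "data": {
  "deltas": [
    [-0.1, 0.8, 0, 0, 1],
    [-0.1, 0.8, 0, 0, 1],
    [-0.1, 0.4, 0, 0, 1],
    [0, 0, 0, 0, 1]
  ]
}}

```text
time_s: 11.22
ee_pos: [0.4989, -0.0389, 0.0557]
tcp_rot: [0.544, 0.452, 0.545, -0.451]
ft_force: [-2.0, 9.6, 2.6]
grip_width: 0.0178
```

Run:
```python
from h import *
cells()
```

```text
t 11.22 tcp [498.9 -38.9  55.7] yaw 10.63 F [-1.98  9.62  2.63] T [ 1.794  0.293 -0.018] w 17.8 j6 -0.338
```

Call:
{"op": "apply_moves", "data": {
  "deltas": [
    [0, 0.2, 0, 0, 0.7],
    [0, 0, 0, 0, 0.4],
    [0, 0, 0, 0, 0],
    [0, 0, 0, 0, 0],
    [0, 0, 0, 0, 0],
    [0, 0, 10, 0, 0],
    [0, 0, 25, 0, 0],
    [0, 0, 35, 0, 0],
    [0, 0, 35, 5, 0],
    [0, 0, 35, 7, 0],
    [0, 0, 35, 7, 0],
    [0, 0, 25, 7, 0],
    [4, -15, 5, 7, 0],
    [5, -30, 0, 7, 0],
    [5, -30, 0, 7, 0],
    [4, -20, 0, 7, 0],
    [1, -6, 0, 4.4, 0],
    [0, 0, 0, 0, 0]
  ]
}}

```text
time_s: 12.72
ee_pos: [0.5179, -0.1417, 0.2611]
tcp_rot: [0.695, 0.128, 0.695, -0.128]
ft_force: [0.2, -0.4, -0.5]
grip_width: 0.0938
```

Run:
```python
from h import *
cells()
from cell import bot
t=bot.snapshot("top");s=bot.snapshot("side")
cv2.imwrite("pics/t6.png",cv2.resize(t["image"][140:290,230:430,::-1],None,fx=4,fy=4));cv2.imwrite("pics/s6.png",cv2.resize(s["image"][100:280,200:400,::-1],None,fx=3.3,fy=3.3))
t=pickle.load(open("p5.pkl","rb"));h=cv2.cvtColor(t["image"],cv2.COLOR_RGB2HSV)
m=(((h[...,0]<=4)|(h[...,0]>176))&(h[...,1]>150)&(h[...,2]>100));m[:,:325]=0;m[:,343:]=0;m[:180]=0;m[212:]=0
p=np.argwhere(m)[:,::-1].astype(float);print(len(p),p.min(0),p.max(0));W=onz(t,p,.2);c=W.mean(0);u=np.linalg.svd(W-c)[2][0];print(c*1000,np.degrees(np.arctan2(u[1],u[0])))
```

```text
t 12.72 tcp [ 517.9 -141.7  261.1] yaw 69.13 F [ 0.23 -0.36 -0.54] T [ 0.005 -0.131  0.026] w 93.8 j6 -1.542
70 [330. 188.] [339. 205.]
[ 514.76364778 -136.62018903] 162.5748774456539
```

View pics/s6.png

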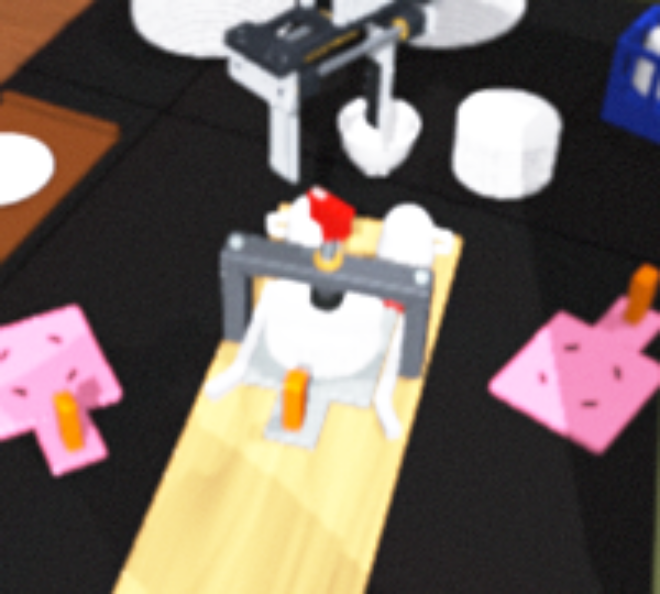

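View pics/t6.png

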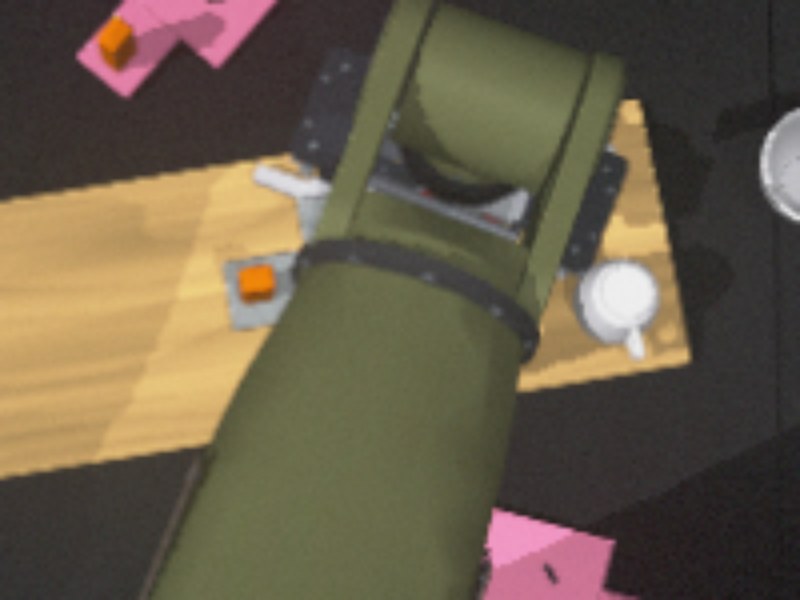

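Call:
{"op": "apply_moves", "data": {
  "deltas": [
    [0, 1.7, -20, 0.6, 0],
    [0, 0, -20, 0, 0],
    [0, 0, -20, 0, 0.2],
    [0, 0, -12, 0, 0.4],
    [0, 0, -8, 0, 0.5],
    [0, 0, 0, 0, 0.6],
    [0, 0, 0, 0, 0.7],
    [0, 0, 0, 0, 0.8],
    [0, 0, 0, 0, 0.9]
  ]
}}

```text
time_s: 13.57
ee_pos: [0.5184, -0.1386, 0.1817]
tcp_rot: [0.696, 0.125, 0.695, -0.125]
ft_force: [0.1, 0.8, 0.6]
grip_width: 0.0505
```

Run:
```python
from h import *
cells()
```

```text
t 13.57 tcp [ 518.4 -138.6  181.7] yaw 69.61 F [0.06 0.76 0.57] T [ 0.012 -0.158 -0.035] w 50.5 j6 -1.544
```

Call:
{"op": "apply_moves", "data": {
  "deltas": [
    [0, 0, 0, 0, 1],
    [0, 0, 0, 0, 1],
    [0, 0, 0, 0, 1],
    [0, 0, 0, 0, 1],
    [0, 0, 0, 0, 1],
    [0, 0, 0, 0, 1]
  ]
}}

```text
time_s: 14.07
ee_pos: [0.5181, -0.1385, 0.1807]
tcp_rot: [0.696, 0.125, 0.696, -0.125]
ft_force: [0.2, 1.2, 0.2]
grip_width: 0.0137
```

Run:
```python
from h import *
cells()
```

```text
t 14.07 tcp [ 518.1 -138.5  180.7] yaw 69.63 F [0.2  1.21 0.16] T [ 0.132 -0.138  0.263] w 13.7 j6 -1.545
```

Call:
{"op": "apply_moves", "data": {
  "deltas": [
    [0, 0, -0.25, -3, 1],
    [0, 0, -0.4, -5, 1],
    [0, 0, -0.5, -6, 1],
    [0, 0, -0.5, -6, 1],
    [0, 0, -0.5, -6, 1],
    [0, 0, -0.33, -4, 1]
  ]
}}

```text
time_s: 14.57
ee_pos: [0.5175, -0.1393, 0.1781]
tcp_rot: [0.639, 0.302, 0.639, -0.303]
ft_force: [-4.3, -4.9, 1.4]
grip_width: 0.0139
```

Run:
```python
from h import *
cells()
```

```text
t 14.57 tcp [ 517.5 -139.3  178.1] yaw 39.31 F [-4.27 -4.89  1.36] T [-1.108  0.966  0.255] w 13.9 j6 -1.016
```

Call:
{"op": "apply_moves", "data": {
  "deltas": [
    [-0.3, -0.4, -0.4, -5, 1],
    [0, 0, -0.5, -6, 1],
    [0, 0, -0.5, -6, 1],
    [0, 0, -0.5, -6, 1],
    [0, 0, -0.5, -6, 1],
    [0, 0, -0.5, -6, 1],
    [0, 0, -0.42, -5, 1]
  ]
}}

```text
time_s: 15.15
ee_pos: [0.5163, -0.1399, 0.1748]
tcp_rot: [-0.496, -0.502, -0.498, 0.504]
ft_force: [-14.1, -5.6, 5.8]
grip_width: 0.0134
```

Run:
```python
from h import *
cells()
```

```text
t 15.15 tcp [ 516.3 -139.9  174.8] yaw -0.69 F [-14.15  -5.62   5.83] T [-1.213  2.74   0.189] w 13.4 j6 -0.319
```

Call:
{"op": "apply_moves", "data": {
  "deltas": [
    [-0.8, -0.2, 0, -3, 1],
    [-0.7, -0.2, 0, -3, 1],
    [0, 0, -0.4, -5, 1],
    [0, 0, -0.42, -5, 1],
    [0, 0, -0.42, -5, 1],
    [0, 0, -0.33, -4, 1]
  ]
}}

```text
time_s: 15.65
ee_pos: [0.515, -0.1398, 0.1727]
tcp_rot: [-0.376, -0.597, -0.377, 0.6]
ft_force: [-10.8, -2.7, 1.0]
grip_width: 0.0137
```

Run:
```python
from h import *
cells()
```

```text
t 15.65 tcp [ 515.  -139.8  172.7] yaw -25.63 F [-10.77  -2.65   1.01] T [-0.616  1.907  0.242] w 13.7 j6 0.115
```

Call:
{"op": "apply_moves", "data": {
  "deltas": [
    [-0.6, -0.1, -0.3, -4, 1],
    [-0.5, 0, -0.42, -5, 1],
    [0, 0, -0.42, -5, 1],
    [0, 0, -0.42, -5, 1],
    [0, 0, -0.42, -5, 1],
    [0, 0, -0.25, -3, 1]
  ]
}}

```text
time_s: 16.15
ee_pos: [0.5139, -0.1393, 0.1705]
tcp_rot: [-0.226, -0.669, -0.227, 0.671]
ft_force: [-8.8, 1.4, 0.4]
grip_width: 0.0138
```

Run:
```python
from h import *
cells()
```

```text
t 16.15 tcp [ 513.9 -139.3  170.5] yaw -52.64 F [-8.78  1.36  0.4 ] T [0.298 1.658 0.299] w 13.8 j6 0.586
```

Call:
{"op": "apply_moves", "data": {
  "deltas": [
    [-0.4, 0.1, -0.17, -2, 1],
    [-0.4, 0.1, -0.17, -2, 1],
    [0, 0, -0.17, -2, 1]
  ]
}}

```text
time_s: 16.4
ee_pos: [0.5136, -0.1391, 0.17]
tcp_rot: [-0.192, -0.68, -0.193, 0.681]
ft_force: [-4.4, 1.8, -1.2]
grip_width: 0.0137
```

```bash
cat > r.py <<'E'
from h import *
st=cells();print("eff6",st["effort"][5].round(4),"vel6",st["joint_velocities"][5].round(3))
E
python3 r.py
```

```text
t 16.4 tcp [ 513.6 -139.1  170. ] yaw -58.45 F [-4.44  1.84 -1.19] T [0.318 0.931 0.226] w 13.7 j6 0.687
eff6 -0.609 vel6 0.416
```

Call:
{"op": "apply_moves", "data": {
  "deltas": [
    [0, 0, -0.17, -2, 1],
    [0, 0, -0.17, -2, 1]
  ]
}}

```text
time_s: 16.57
ee_pos: [0.5135, -0.1389, 0.1697]
tcp_rot: [-0.168, -0.686, -0.169, 0.688]
ft_force: [-5.9, 2.0, 0.1]
grip_width: 0.0138
```

```bash
python3 r.py
```

```text
t 16.57 tcp [ 513.5 -138.9  169.7] yaw -62.45 F [-5.89  2.03  0.11] T [0.566 1.004 0.262] w 13.8 j6 0.757
eff6 -0.6184 vel6 0.417
```

Call:
{"op": "apply_moves", "data": {
  "deltas": [
    [0, 0, -0.17, -2, 1],
    [0, 0, -0.17, -2, 1]
  ]
}}

```text
time_s: 16.73
ee_pos: [0.5135, -0.1388, 0.1693]
tcp_rot: [-0.144, -0.691, -0.145, 0.693]
ft_force: [-6.0, 3.2, 1.0]
grip_width: 0.0143
```

```bash
python3 r.py
```

```text
t 16.73 tcp [ 513.5 -138.8  169.3] yaw -66.45 F [-6.01  3.17  1.04] T [0.719 1.056 0.242] w 14.3 j6 0.827
eff6 -0.6178 vel6 0.415
```

The joint-6 effort is a clean signal. I'll continue at constant speed.

Call:
{"op": "apply_moves", "data": {
  "deltas": [
    [-0.2, 0.15, -0.17, -2, 1],
    [-0.2, 0.15, -0.17, -2, 1]
  ]
}}

```text
time_s: 16.9
ee_pos: [0.5133, -0.1386, 0.169]
tcp_rot: [-0.12, -0.696, -0.121, 0.698]
ft_force: [-2.8, 2.4, -1.2]
grip_width: 0.014
```

```bash
python3 r.py
```

```text
t 16.9 tcp [ 513.3 -138.6  169. ] yaw -70.45 F [-2.81  2.42 -1.2 ] T [0.442 0.57  0.303] w 14.0 j6 0.897
eff6 -0.621 vel6 0.418
```

Call:
{"op": "apply_moves", "data": {
  "deltas": [
    [0, 0.1, -0.17, -2, 1],
    [0, 0.1, -0.17, -2, 1]
  ]
}}

```text
time_s: 17.07
ee_pos: [0.5133, -0.1384, 0.1687]
tcp_rot: [-0.095, -0.7, -0.096, 0.701]
ft_force: [-3.7, 2.1, -0.1]
grip_width: 0.0137
```

```bash
python3 r.py
```

```text
t 17.07 tcp [ 513.3 -138.4  168.7] yaw -74.45 F [-3.68  2.07 -0.08] T [0.461 0.752 0.216] w 13.7 j6 0.967
eff6 -0.6234 vel6 0.419
```

Call:
{"op": "apply_moves", "data": {
  "deltas": [
    [0, 0.1, -0.17, -2, 1],
    [0, 0.1, -0.17, -2, 1]
  ]
}}

```text
time_s: 17.23
ee_pos: [0.5133, -0.1383, 0.1684]
tcp_rot: [-0.071, -0.703, -0.072, 0.704]
ft_force: [-4.3, 1.1, -0.3]
grip_width: 0.0138
```

```bash
python3 r.py
```

```text
t 17.23 tcp [ 513.3 -138.3  168.4] yaw -78.45 F [-4.3   1.12 -0.27] T [0.463 0.832 0.234] w 13.8 j6 1.037
eff6 -0.6248 vel6 0.417
```

Call:
{"op": "apply_moves", "data": {
  "deltas": [
    [0, 0.1, -0.17, -2, 1],
    [0, 0.1, -0.17, -2, 1]
  ]
}}

```text
time_s: 17.4
ee_pos: [0.5132, -0.1381, 0.168]
tcp_rot: [-0.046, -0.705, -0.047, 0.706]
ft_force: [-4.5, 1.8, -0.2]
grip_width: 0.014
```

```bash
python3 r.py
```

```text
t 17.4 tcp [ 513.2 -138.1  168. ] yaw -82.45 F [-4.46  1.76 -0.18] T [0.45  0.847 0.31 ] w 14.0 j6 1.107
eff6 -0.6264 vel6 0.418
```

Call:
{"op": "apply_moves", "data": {
  "deltas": [
    [0, 0.1, -0.17, -2, 1],
    [-0.1, 0.1, -0.17, -2, 1]
  ]
}}

```text
time_s: 17.57
ee_pos: [0.5132, -0.1379, 0.1677]
tcp_rot: [-0.022, -0.706, -0.022, 0.708]
ft_force: [-4.2, 2.0, -0.6]
grip_width: 0.0138
```

```bash
python3 r.py
```

```text
t 17.57 tcp [ 513.2 -137.9  167.7] yaw -86.45 F [-4.18  2.01 -0.65] T [0.41  0.713 0.306] w 13.8 j6 1.177
eff6 -0.6228 vel6 0.417
```

Call:
{"op": "apply_moves", "data": {
  "deltas": [
    [-0.1, 0.1, -0.17, -2, 1],
    [-0.1, 0.1, -0.17, -2, 1]
  ]
}}

```text
time_s: 17.73
ee_pos: [0.5131, -0.1377, 0.1674]
tcp_rot: [0.003, -0.706, 0.003, 0.708]
ft_force: [-2.4, 1.5, -2.4]
grip_width: 0.014
```

```bash
python3 r.py
```

```text
t 17.73 tcp [ 513.1 -137.7  167.4] yaw -90.45 F [-2.37  1.52 -2.43] T [0.433 0.518 0.225] w 14.0 j6 1.247
eff6 -0.6076 vel6 0.417
```

Call:
{"op": "apply_moves", "data": {
  "deltas": [
    [0, 0.1, -0.17, -2, 1],
    [0, 0.1, -0.17, -2, 1]
  ]
}}

```text
time_s: 17.9
ee_pos: [0.5131, -0.1375, 0.1671]
tcp_rot: [0.028, -0.706, 0.027, 0.707]
ft_force: [-3.4, 1.4, 0.1]
grip_width: 0.0145
```

```bash
python3 r.py
```

```text
t 17.9 tcp [ 513.1 -137.5  167.1] yaw -94.45 F [-3.37  1.35  0.12] T [0.356 0.572 0.288] w 14.5 j6 1.318
eff6 -0.591 vel6 0.419
```

Call:
{"op": "apply_moves", "data": {
  "deltas": [
    [0, 0.1, -0.17, -2, 1],
    [0, 0.1, -0.17, -2, 1]
  ]
}}

```text
time_s: 18.07
ee_pos: [0.5131, -0.1373, 0.1668]
tcp_rot: [0.052, -0.705, 0.052, 0.706]
ft_force: [-2.0, 1.6, 0.3]
grip_width: 0.0139
```

```bash
python3 r.py
```

```text
t 18.07 tcp [ 513.1 -137.3  166.8] yaw -98.44 F [-2.03  1.62  0.33] T [0.382 0.57  0.268] w 13.9 j6 1.388
eff6 -0.5714 vel6 0.417
```

The effort kinks at yaw ≈ -87°, about 2.74 rad of turn, which lies in the expected range. The slope also matches contact, so 30 N should come near yaw -113°. I'll continue while watching the wrist torque.

Call:
{"op": "apply_moves", "data": {
  "deltas": [
    [0, 0.1, -0.17, -2, 1],
    [0, 0.1, -0.17, -2, 1]
  ]
}}

```text
time_s: 18.23
ee_pos: [0.5131, -0.1372, 0.1665]
tcp_rot: [0.077, -0.702, 0.077, 0.704]
ft_force: [-2.2, 0.8, -0.4]
grip_width: 0.0143
```

```bash
python3 r.py
```

```text
t 18.23 tcp [ 513.1 -137.2  166.5] yaw -102.45 F [-2.18  0.78 -0.44] T [0.337 0.594 0.248] w 14.3 j6 1.458
eff6 -0.5518 vel6 0.42
```

Call:
{"op": "apply_moves", "data": {
  "deltas": [
    [0, 0.1, -0.17, -2, 1],
    [0, 0.1, -0.17, -2, 1]
  ]
}}

```text
time_s: 18.4
ee_pos: [0.5132, -0.137, 0.1662]
tcp_rot: [0.101, -0.699, 0.101, 0.7]
ft_force: [-2.3, 2.4, 0.1]
grip_width: 0.0135
```

```bash
python3 r.py
```

```text
t 18.4 tcp [ 513.2 -137.   166.2] yaw -106.45 F [-2.33  2.39  0.12] T [0.355 0.603 0.289] w 13.5 j6 1.528
eff6 -0.5321 vel6 0.417
```

Call:
{"op": "apply_moves", "data": {
  "deltas": [
    [0, 0.1, -0.17, -2, 1]
  ]
}}

```text
time_s: 18.48
ee_pos: [0.5132, -0.1369, 0.166]
tcp_rot: [0.113, -0.697, 0.113, 0.698]
ft_force: [-2.7, 0.3, 0.4]
grip_width: 0.0143
```

```bash
python3 r.py
```

```text
t 18.48 tcp [ 513.2 -136.9  166. ] yaw -108.44 F [-2.71  0.34  0.37] T [0.287 0.495 0.327] w 14.3 j6 1.563
eff6 -0.5223 vel6 0.418
```

Run:
```python
from h import *
from cell import bot
s=bot.snapshot("side");cv2.imwrite("pics/s7.png",cv2.resize(s["image"][140:240,240:360,::-1],None,fx=6,fy=6,interpolation=cv2.INTER_CUBIC))
for i in range(6):
    t=bot.snapshot("top"); st=bot.state(); print(st["wrist_torque"].round(3),st["effort"].round(3),st["ft_force"].round(1))
```

```text
[0.354 0.627 0.275] [-7.5100e-01 -5.2338e+01 -3.5650e+01 -3.8000e-02 -1.0380e+00  1.1020e+00] [-2.4  2.1 -1.4]
[0.398 0.714 0.361] [ -0.779 -52.417 -35.873  -0.068  -1.141   0.664] [-4.9  1.1 -1.1]
[0.497 0.812 0.273] [ -0.832 -52.525 -36.115  -0.092  -1.246   0.405] [-4.4  1.8 -1.4]
[0.497 0.829 0.259] [ -0.892 -52.635 -36.346  -0.111  -1.342   0.307] [-4.   2.9 -1.7]
[0.555 0.894 0.299] [ -0.95  -52.748 -36.574  -0.129  -1.434   0.277] [-4.9  1.7 -0.4]
[0.579 0.918 0.291] [ -0.986 -52.805 -36.697  -0.14   -1.487   0.243] [-4.6  2.5 -0.6]
```

View pics/s7.png

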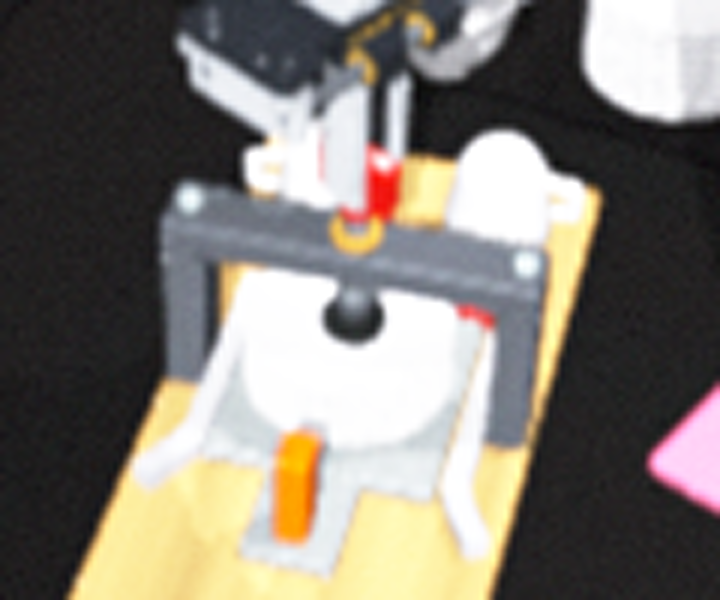

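```bash
python3 r.py
```

```text
t 18.83 tcp [ 513.3 -136.9  166. ] yaw -108.32 F [-4.6   2.46 -0.61] T [0.579 0.918 0.291] w 13.7 j6 1.561
eff6 0.2425 vel6 0.002
```

Call:
{"op": "apply_moves", "data": {
  "deltas": [
    [-0.1, 0.1, -0.17, -2, 1],
    [-0.1, 0.1, -0.17, -2, 1],
    [0, 0, -0.09, -1.2, 1]
  ]
}}

```text
time_s: 19.08
ee_pos: [0.5133, -0.1367, 0.1657]
tcp_rot: [0.145, -0.692, 0.145, 0.692]
ft_force: [-3.3, 2.9, -1.7]
grip_width: 0.014
```

```bash
python3 r.py
```

```text
t 19.08 tcp [ 513.3 -136.7  165.7] yaw -113.63 F [-3.25  2.85 -1.68] T [0.67  0.65  0.408] w 14.0 j6 1.654
eff6 0.186 vel6 0.229
```

Call:
{"op": "apply_moves", "data": {
  "deltas": [
    [0, 0, 0, 0, 1],
    [0, 0, 0, 0, 1],
    [0, 0, 0, 0, 1]
  ]
}}

```text
time_s: 19.33
ee_pos: [0.5133, -0.1368, 0.1656]
tcp_rot: [0.144, -0.692, 0.144, 0.692]
ft_force: [-1.8, 4.0, -2.8]
grip_width: 0.0139
```

```bash
python3 r.py
```

```text
t 19.33 tcp [ 513.3 -136.8  165.6] yaw -113.51 F [-1.82  3.97 -2.78] T [0.843 0.724 0.326] w 13.9 j6 1.652
eff6 0.3602 vel6 0.004
```

That puts the foot at about 30 N (26° past contact). I'll open and retreat straight up.

Call:
{"op": "apply_moves", "data": {
  "deltas": [
    [0, 0, 0, 0, 0.8],
    [0, 0, 0, 0, 0.6],
    [0, 0, 0, 0, 0.4],
    [0, 0, 0, 0, 0.4],
    [0, 0, 0, 0, 0.4],
    [0, 0, 10, 0, 0.4],
    [0, 0, 25, 0, 0.4],
    [0, 0, 35, 0, 0.4],
    [0, 0, 35, 0, 0.4],
    [0, 0, 25, 0, 0.4],
    [-20, 20, 10, 0, 0.4],
    [-35, 20, 0, 0, 0.4],
    [-35, 20, 0, 0, 0.4],
    [-35, 20, 0, 0, 0.4],
    [-35, 20, 0, 0, 0.4],
    [-20, 0, 0, 0, 0.4],
    [0, 0, 0, 0, 0.4]
  ]
}}

```text
time_s: 20.75
ee_pos: [0.3311, -0.0362, 0.3073]
tcp_rot: [-0.144, 0.693, -0.144, -0.691]
ft_force: [-0.1, 0.5, -0.3]
grip_width: 0.0565
```

Run:
```python
from h import *
from cell import bot
cells()
s=bot.snapshot("side");t=bot.snapshot("top");pickle.dump((t,s),open("p8.pkl","wb"))
cv2.imwrite("pics/s8.png",cv2.resize(s["image"][140:240,240:360,::-1],None,fx=6,fy=6,interpolation=cv2.INTER_CUBIC))
cv2.imwrite("pics/t8.png",cv2.resize(t["image"][160:260,270:410,::-1],None,fx=5.5,fy=5.5,interpolation=cv2.INTER_CUBIC))
```

```text
t 20.75 tcp [331.1 -36.2 307.3] yaw -113.5 F [-0.08  0.51 -0.27] T [ 0.093  0.018 -0.016] w 56.5 j6 1.762
```

View pics/t8.png

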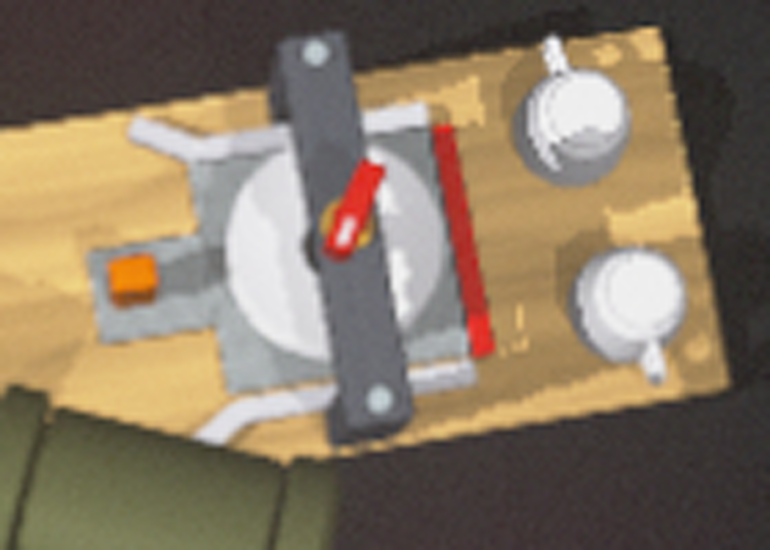

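View pics/s8.png

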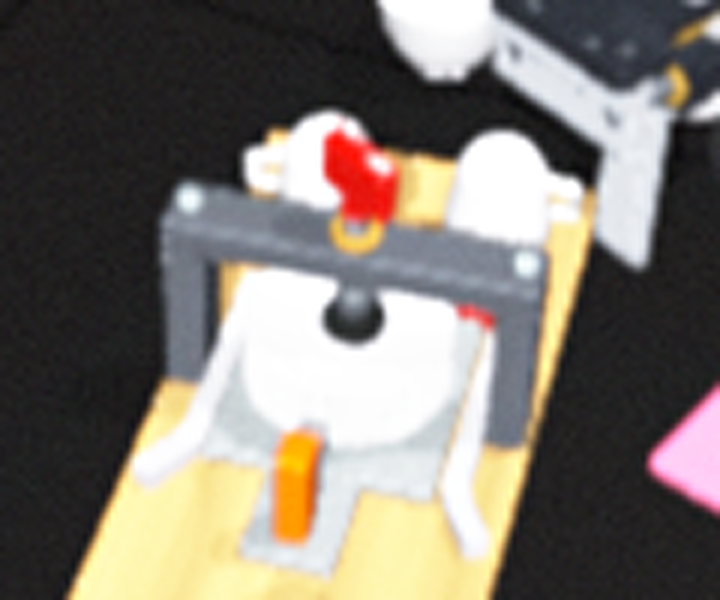

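The carrier is home at the stop (about (440,240) in the top view), the foot sits on the saucers, the knob has kept its turn, the cups are untouched and the gripper is clear. I'm handing the job in.

```bash
python3 -c "
from cell import bot
print(bot.finish_job())"
```

```text
the job is handed in; nothing more can be done
None
```

The saucers are clamped with the carrier home against the stop. I handed the job in at about 21 s of the 72 s allowed, and no verdict is reported.

- **Carrier:** I pinched the orange post, slid the carrier under the bridge and brought it up to the stop in small steps. It pushed on the stop with roughly 23 N, worked out as 29 N at the wrist minus about 6.5 N of sliding friction. I eased that off before letting go. The last top picture shows its edge flush with the stop and the saucers in place.
- **Clamp:** I turned the knob about 183° clockwise, following it down. Contact showed as a clear kink in the joint-6 effort after about 2.74 rad of turn. I went another 0.45 rad, which should give about 30 N. Just before the last turn, the angle and the effort rise agreed (24.4 N and 23.5 N).
- **Release:** The gripper is open and clear with almost no force on the wrist. The knob stayed where I left it and the two cups on the board had not visibly moved. I did not recheck the crockery off the board, but nothing went near it.

**Weaker evidence:**
- **Wrist torque:** this was too noisy to confirm the clamp force. It rose less than expected at first and only clearly during the last few degrees.
- **Knob position:** the cameras put the knob axis 2–3 mm off, or my grip was off-centre by that much. That gave side forces of up to 15 N while turning, and I corrected them along the way.

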